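# Dress a valve of a truck cylinder head for the spring compressor

### The arm

A 7-joint arm with a two-finger parallel gripper is mounted at the origin on the work surface. World frame = base frame: x ahead of the robot, y to its left, z up, the work surface at z = 0. Lengths are in m, angles in rad, forces in N, time in s.
With the tool pointing down it reaches from about 0.425 to 0.825 m from the base axis. Payload 3.6 kg.
Tool frame: the origin (TCP) lies where the fingers leave the gripper's body, on its centre line; the fingertips stand 73 mm ahead of it and the grasp point (between the pads) lies 54 mm ahead of it; x points along the fingers, y is the direction in which the jaws open and shut, and the axes are right-handed (so a half turn about x gives the same grasp; the last joint's range is limited). The gripper opens to 85 mm and grips with 20 to 120 N. Pads are 22 mm wide; open, the fingers measure 114 mm over their backs; the gripper's body (76 mm by 85 mm) begins 54 mm behind the grasp point. The pads swing forward as they close: fully open they stand 13 mm farther back than shut.
Start: joints at [-0.026, 0.615, -0.013, 1.423, 0.008, 1.103, -0.04], TCP at [0.65, 0, 0.304] pointing down, gripper open.
Joint ranges: [-3.12, 3.12], [-0.3, 2.06], [-1.34, 1.32], [0.26, 2.42], [-1.36, 4.5], [0.01, 1.98], [-2.84, 2.84]. Speed limits (rad/s): [2.79, 2.79, 3.14, 3.14, 3.14, 3.14, 3.14].

### API

Orientations are given as a unit quaternion [x, y, z, w].
In Python, from station import arm, snapshot, camera_info, ticket gives the robot as it stands. Calls block until the motion is done:
- arm.movep(position, orientation): joint-space move of the TCP to a pose.
- arm.line_to(position, velocity=0.15, ori=None): straight line of the TCP; ori=None keeps the orientation; velocity is the mean speed in m/s.
- arm.move_j(angles): joint-space move.
- arm.move_gripper(opening, effort=None): opening from 0.0 (shut) to 1.0 (fully open); effort is the grip in N (None keeps the last); returns when the fingers have stopped.
- arm.pause(seconds).
- arm.ik(position, orientation): joint angles nearest the present ones, or None.
- snapshot(name): name is "scene" or "side" or "wrist"; returns the picture (400x640x3 uint8, blue, green, red); there is no depth.
- camera_info(name): a dict with "fx", "fy", "cx", "cy" (pixels), "R" (3x3) and "t" (3): a world point X has camera coordinates R X + t; the wrist camera has in their place "T_tool_cam" (4x4, takes a point from camera to tool coordinates, whose origin is the TCP and whose axes are the tool frame's). Camera axes: x right, y down, z forward; pixel columns grow to the right and rows downward; lengths in m; the calibration is good to about 2 mm. A picture is of the moment at which its call begins: read the wrist's pose just before it. camera_info takes no time and is no camera call.
A pose or a line that the arm cannot do raises arm.MotionError and nothing moves.
- ticket.finish_job(): hands the job in, once; it reports no verdict.
Readings, each from a call of its own:
- arm.read_time(): time.
- arm.read_joint_positions(): joint angles.
- arm.read_dq(): joint speeds.
- arm.read_effort(): joint torques, N m.
- arm.read_tool_pos(): TCP position.
- arm.read_eef_rot(): TCP orientation.
- arm.read_ft_force(): force on the tool from outside, world axes, zero at the start.
- arm.read_wrist_torque(): the same for the moment, N m.
- arm.read_opening(): opening from 0.0 (shut) to 1.0 (fully open).
Only numpy, scipy, OpenCV 4.12 (cv2) and the standard library are available. Lean on these libraries where they do the work, as an engineer would, in place of code of your own. Each camera call takes 0.05 s, during which the arm holds its last target.

### The job

One valve of this cylinder head already has its springs; dress the bare one the same way, ready for the spring compressor. Over the bare stem stack, in this order, the spring cup, then the small inner spring, then the large outer spring around it, and last the retainer, boss down into the outer spring, each fully seated, upright and let go. Leave the tin, the carton and the spanner where they are.

Things in the scene. Friction and masses are not known exactly. Their poses are not given: they have to be found in the camera images.
- head: Cast-iron cylinder head on two wooden strips, 150 mm along its x, 210 mm along its y, its flat top deck 100 mm above the bench. Fixed. Origin on the bench under its centre. Its two valves stand on the deck 80 mm apart along the head's y axis, 40 mm either side of the centre; which of them is bare varies. Nothing else on the deck stands up more than 1.5 mm.
- bare_valve: The bare valve stem, upright and fixed on the head: steel, 9 mm diameter, tip 52 mm above the deck, rising from a brass guide 13 mm in diameter and 9 mm high that tapers to the stem within 3 mm more. Origin on the stem's axis at deck level (100 mm above the bench), z up.
- dressed_valve: The finished valve next to it, fixed and solid: cup, compressed springs and retainer over its stem, 60 mm in diameter at the foot, 46 mm above that, stem tip 56 mm above the deck. Origin on its axis at deck level.
- cup: Spring cup, loose, lying open side up on the bench: a shallow steel dish 60 mm in outer diameter and 10 mm high with an upright outer wall, floor 3 mm thick with an 18 mm hole in its centre; inside, the floor is 52 mm across and the wall flares to 58 mm at the rim. Goes flat on the deck around the guide. Origin at the centre of its underside, z up; 60 g.
- inner_spring: Small valve spring, loose, standing on end: 27 mm outer and 20 mm inner diameter, 52 mm tall, dark steel wire. Rigid for this job. Stands on the cup's floor around stem and guide. Origin at the centre of its lower end, z up along its axis; 70 g.
- outer_spring: Large valve spring, loose, standing on end: 46 mm outer and 36 mm inner diameter, 60 mm tall, dark steel wire. Rigid for this job. Stands on the cup's floor, inside its rim, around the inner spring. Origin at the centre of its lower end, z up along its axis; 160 g.
- retainer: Spring retainer, loose, boss down on the bench: a steel disc 42 mm in diameter, 6 mm thick, with a 28 mm boss 6 mm high under it (12 mm in all) and a small dark tapered hole in the top. The boss goes inside the top of the outer spring, the disc lies on the spring's end; seated, its underside is 57 mm above the deck. Origin at the centre of the boss's underside, z up; 60 g.
- lube_tin: Bystander: round tin of assembly lube, 68 mm in diameter, 55 mm tall, standing. Origin at the centre of its underside.
- carton: Bystander: small closed cardboard carton, 85 by 120 by 60 mm high. Origin at the centre of its underside.
- spanner: Bystander: steel spanner 190 mm long and under 15 mm high, lying flat on the bench beyond the head. Origin under its middle, x along its length.

How it is judged:
On the way, in this order (a step that is already met when the one before it is completed fails the run):
1. the spring cup lies flat on the deck around the bare stem's guide, let go (horizontal distance between cup and bare_valve below 0.005 m and z of cup in the frame of bare_valve between -0.0025 and 0.0025 m and angle between cup's own z axis and vertical below 0.08 rad and contact force between the fingers and cup below 0.2 N), for 0.2 s.
2. the inner spring stands in the seated cup around the stem, let go (horizontal distance between cup and bare_valve below 0.005 m and z of cup in the frame of bare_valve between -0.0025 and 0.0025 m and angle between each of cup, inner_spring's own z axis and vertical below 0.08 rad and horizontal distance between inner_spring and bare_valve below 0.007 m and z of inner_spring in the frame of bare_valve between 0.0005 and 0.0055 m and contact force between the fingers and inner_spring below 0.2 N), for 0.2 s.
3. the outer spring stands in the seated cup around the inner spring, let go (horizontal distance between cup and bare_valve below 0.005 m and z of cup in the frame of bare_valve between -0.0025 and 0.0025 m and angle between each of cup, inner_spring, outer_spring's own z axis and vertical below 0.08 rad and horizontal distance between inner_spring and bare_valve below 0.007 m and z of inner_spring in the frame of bare_valve between 0.0005 and 0.0055 m and horizontal distance between outer_spring and bare_valve below 0.008 m and z of outer_spring in the frame of bare_valve between 0.0005 and 0.0055 m and contact force between the fingers and outer_spring below 0.2 N), for 0.2 s.
At the end, for the whole second after the job is handed in: All four at rest on the bare stem: cup flat on the deck (within 5 mm of the stem axis), inner spring (7 mm) and outer spring (8 mm) on the cup floor, retainer on the outer spring with its boss inside (10 mm); each within 2.5 mm of its seated height and 0.08 rad of upright (horizontal distance between cup and bare_valve below 0.005 m and z of cup in the frame of bare_valve between -0.0025 and 0.0025 m and angle between each of cup, inner_spring, outer_spring, retainer's own z axis and vertical below 0.08 rad and linear speed of each of cup, inner_spring, outer_spring, retainer below 0.01 m/s and horizontal distance between inner_spring and bare_valve below 0.007 m and z of inner_spring in the frame of bare_valve between 0.0005 and 0.0055 m and horizontal distance between outer_spring and bare_valve below 0.008 m and z of outer_spring in the frame of bare_valve between 0.0005 and 0.0055 m and horizontal distance between retainer and bare_valve below 0.01 m and z of retainer in the frame of bare_valve between 0.0545 and 0.0595 m); the robot touches nothing.
It fails at once if the tin is moved more than 15 mm (distance of lube_tin from where it was at the start of the episode above 0.015 m).
It fails at once if the carton is moved more than 15 mm (distance of carton from where it was at the start of the episode above 0.015 m).
It fails at once if the spanner is moved more than 15 mm (distance of spanner from where it was at the start of the episode above 0.015 m).
It also fails if it takes over 102 s, if anything falls off the work surface, if the arm or the gripper's body presses on something with over 40 N, if the wrist force passes 120 N, or if a joint passes its speed limit or range.

## Working session

There is one attempt and no reset: what is moved stays moved. The work goes in short steps, each a Python script; the robot and the scene stay as the last script left them, time stands still between calls to the robot, and variables do not carry over. Pictures are saved under pics/ and viewed, and the job is handed in when it is done.

```bash
mkdir -p pics; ls
python3 - <<'E'
from station import arm,snapshot,camera_info
import cv2
for n in("scene","side","wrist"):
    cv2.imwrite(f"pics/{n}0.png",snapshot(n)); print(n,camera_info(n))
print(arm.read_tool_pos(),arm.read_eef_rot(),arm.read_time())
E
```

```text
pics
scene {'fx': 365.829273301237, 'fy': 365.829273301237, 'cx': 324.8447023111632, 'cy': 201.75176044254852, 'R': array([[ 0.84059238,  0.54128074, -0.02048442],
       [ 0.32335111, -0.53177606, -0.78272491],
       [-0.43456704,  0.65132893, -0.62203063]]), 't': array([-0.4933359 , -0.15003285,  1.41691922])}
side {'fx': 520.9912156288018, 'fy': 520.9912156288018, 'cx': 322.14336471109124, 'cy': 210.32608416955696, 'R': array([[-0.7532547 , -0.65736672, -0.02182551],
       [-0.40011961,  0.48431574, -0.77803763],
       [ 0.52202649, -0.57732769, -0.62783842]]), 't': array([0.45582574, 0.32028468, 1.08529636])}
wrist {'fx': 287.4116413424103, 'fy': 287.4116413424103, 'cx': 318.6155409814317, 'cy': 205.64201058353396, 'T_tool_cam': array([[ 3.44195594e-04, -2.80099454e-01,  9.59970925e-01,
        -6.87960759e-02],
       [ 9.99999830e-01, -3.55633011e-04, -4.62314156e-04,
        -7.06600000e-04],
       [ 4.70891294e-04,  9.59970921e-01,  2.80099284e-01,
        -7.01258614e-02],
       [ 0.00000000e+00,  0.00000000e+00,  0.00000000e+00,
         1.00000000e+00]])}
[6.49546484e-01 4.03104783e-05 3.02988820e-01] [ 0.49946413  0.50052367 -0.50048458  0.4995266 ] 0.15
```

View pics/scene0.png

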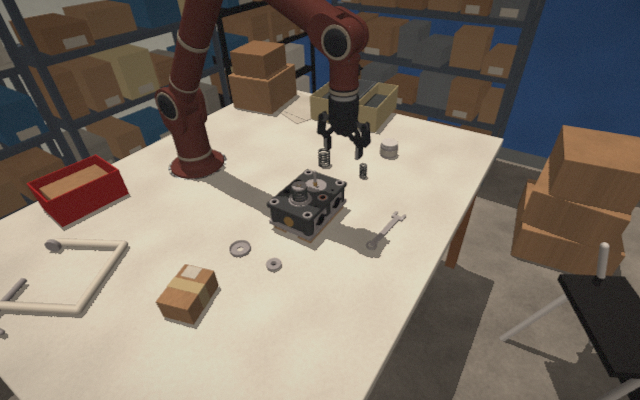

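View pics/side0.png

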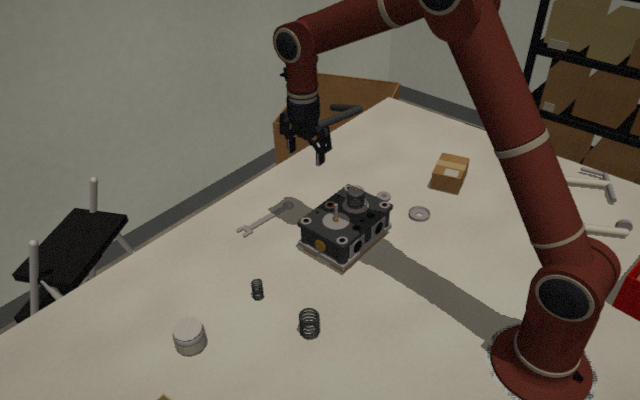

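View pics/wrist0.png

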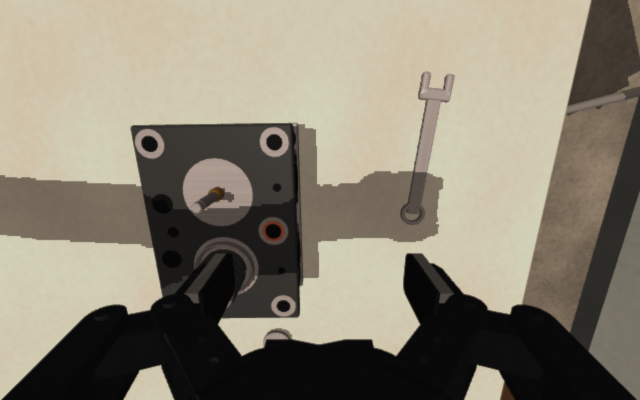

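```bash
cat > h.py <<'E'
from station import arm,snapshot,camera_info,ticket
import cv2,numpy as np
from scipy.spatial.transform import Rotation as Ro
def ray(name,px,pose=None):
    c=camera_info(name); d=np.array([(px[0]-c['cx'])/c['fx'],(px[1]-c['cy'])/c['fy'],1.])
    if name=='wrist':
        p,q=pose; T=c['T_tool_cam']; R=Ro.from_quat(q).as_matrix()
        return R@T[:3,3]+p, R@T[:3,:3]@d
    R,t=np.array(c['R']),np.array(c['t'])
    return -R.T@t, R.T@d
def tri(*rays):
    A=np.zeros((3,3));b=np.zeros(3)
    for o,d in rays:
        d=d/np.linalg.norm(d);P=np.eye(3)-np.outer(d,d);A+=P;b+=P@o
    X=np.linalg.solve(A,b)
    res=[np.linalg.norm((np.eye(3)-np.outer(d,d)/(d@d))@(X-o))*1000 for o,d in rays]
    return X,np.round(res,1)
def atz(r,z):
    o,d=r; return o+d*(z-o[2])/d[2]
def proj(name,X,pose=None):
    c=camera_info(name)
    if name=='wrist':
        p,q=pose;T=c['T_tool_cam'];Xt=Ro.from_quat(q).inv().apply(np.asarray(X)-p);x=T[:3,:3].T@(Xt-T[:3,3])
    else: x=np.array(c['R'])@X+np.array(c['t'])
    return np.array([c['fx']*x[0]/x[2]+c['cx'],c['fy']*x[1]/x[2]+c['cy']])
def pose(): return np.array(arm.read_tool_pos()),np.array(arm.read_eef_rot())
E
python3 - <<'E'
import cv2
a=cv2.imread('pics/scene0.png');b=cv2.imread('pics/side0.png')
cv2.imwrite('pics/sc_z.png',cv2.resize(a[130:290,220:420],None,fx=4,fy=3.75,interpolation=cv2.INTER_CUBIC)[:600])
cv2.imwrite('pics/si_z.png',cv2.resize(b[140:360,160:480],None,fx=2.5,fy=2.5,interpolation=cv2.INTER_CUBIC))
from h import *
print(Ro.from_quat([0.49946413,0.50052367,-0.50048458,0.4995266]).as_matrix().round(3))
E
```

```text
[[-0.002  1.     0.   ]
 [-0.     0.    -1.   ]
 [-1.    -0.002  0.   ]]
```

View pics/sc_z.png

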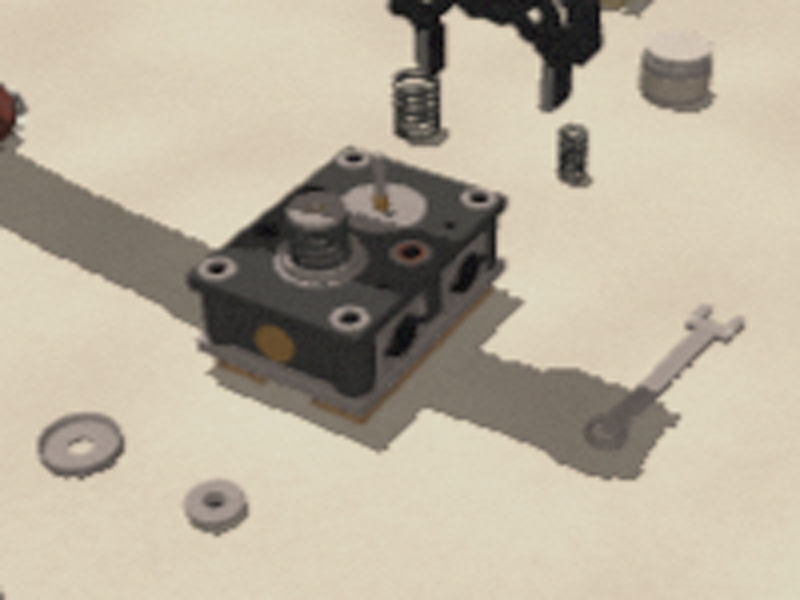

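View pics/si_z.png

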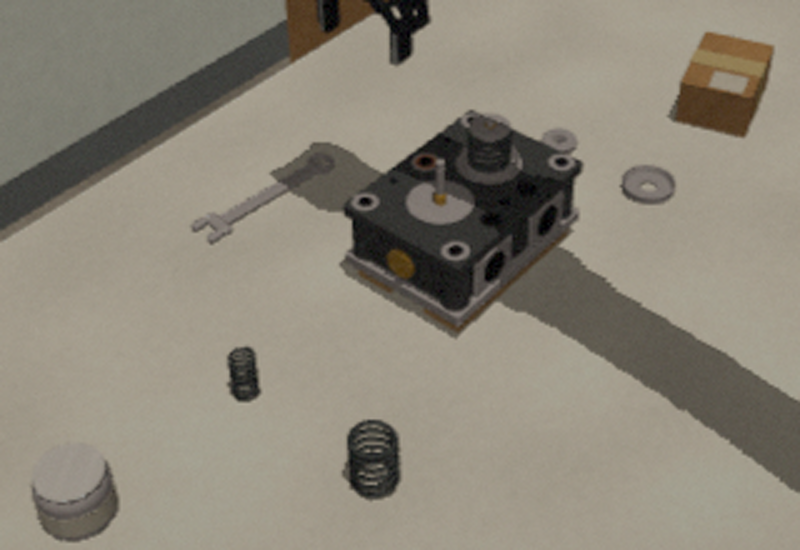

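Run:
```python
from h import *
S=lambda x,y:ray('scene',(220+x/4,130+y/3.75)); D=lambda x,y:ray('side',(160+x/2.5,140+y/2.5))
for n,a,b in [('cup',(81,440),(648,182)),('ret',(214,499),(560,138)),('in',(573,131),(243,353)),('out',(416,78),(374,432)),('tip',(380,157),(440,163)),('base',(381,204),(440,200)),('tin',(676,50),(72,468))]:
    print(n,*tri(S(*a),D(*b)))
p=np.array([.6495,0,.303]);q=[0.49946413,0.50052367,-0.50048458,0.4995266]
print(atz(ray('wrist',(198,208),(p,q)),.152))
for px in[(149,144),(274,142),(283,306)]: print(atz(ray('wrist',px,(p,q)),.1))
```

```text
cup [ 0.46327281 -0.25447263  0.00605827] [0.1 0.1]
ret [ 0.58495621 -0.25366486  0.01005256] [0. 0.]
in [0.58959344 0.2476758  0.04955849] [0.2 0.2]
out [0.42653175 0.24471448 0.05914342] [0.4 0.4]
tip [0.55215689 0.00467787 0.14681425] [0.4 0.4]
base [0.55124173 0.00528427 0.10025271] [0.2 0.2]
tin [0.60284938 0.43476864 0.04956948] [1. 1.]
[0.55196397 0.00399547 0.152     ]
[0.49081171 0.05037801 0.1       ]
[0.60697796 0.05216999 0.1       ]
[ 0.60913243 -0.12390627  0.1       ]
```

```bash
cat > /dev/null
python3 - <<'E'
from h import *
q=[0.5,0.5,-0.5,0.5]
def shot(n):
    p=pose(); im=snapshot('wrist'); cv2.imwrite(f'pics/{n}.png',im); print(n,arm.read_time(),p[0].round(4).tolist(),p[1].round(4).tolist()); np.savez(f'pics/{n}.npz',p=p[0],q=p[1])
print(arm.read_time())
arm.line_to([.57,.06,.32],.3,q); shot('A')
arm.line_to([.53,-.17,.30],.3); shot('B')
arm.line_to([.50,-.17,.20],.3); shot('C')
print(arm.read_ft_force())
E
```

```text
0.15
A 0.6917 [0.5695, 0.0607, 0.3205] [0.4997, 0.5002, -0.4994, 0.5007]
B 1.675 [0.5306, -0.1683, 0.2998] [0.5, 0.5009, -0.499, 0.5001]
C 2.225 [0.5014, -0.1687, 0.2006] [0.4998, 0.5004, -0.4988, 0.5009]
[ 0.73096453 -0.18129649 -0.22969588]
```

View pics/A.png

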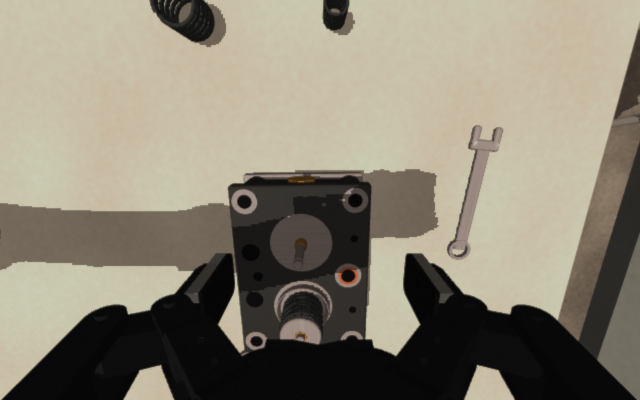

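View pics/B.png

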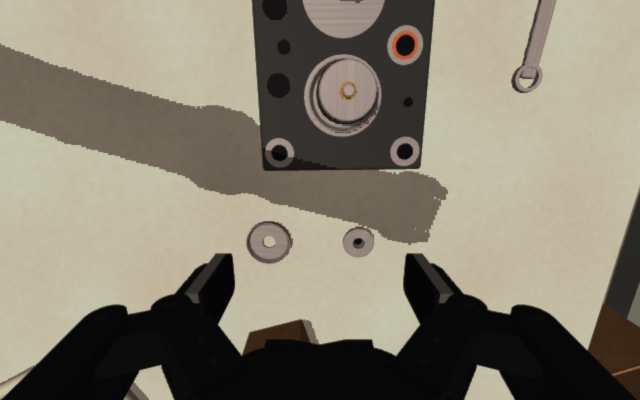

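View pics/C.png

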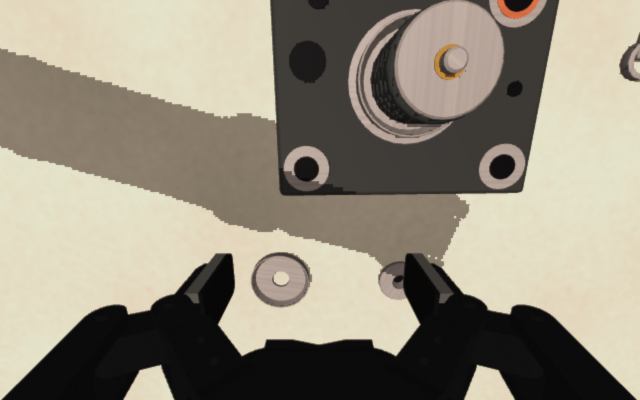

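Run:
```python
import cv2,numpy as np
a=cv2.imread('pics/A.png')[200:350,230:380];b=cv2.imread('pics/B.png')[200:300,230:400];c=cv2.imread('pics/C.png')[230:330,230:330]
f=lambda i,s:cv2.resize(i,None,fx=s,fy=s,interpolation=cv2.INTER_CUBIC)
cv2.imwrite('pics/zA.png',f(a,4));cv2.imwrite('pics/zB.png',f(b,4));cv2.imwrite('pics/zC.png',f(c,4))
```

```text
(no output)
```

View pics/zA.png

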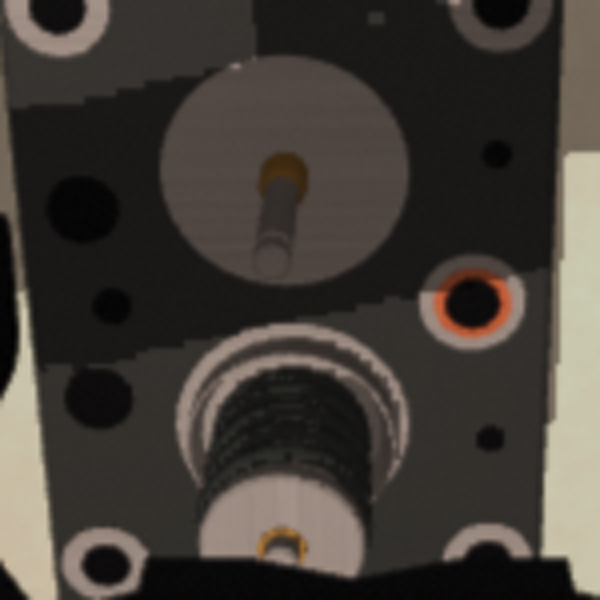

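View pics/zB.png

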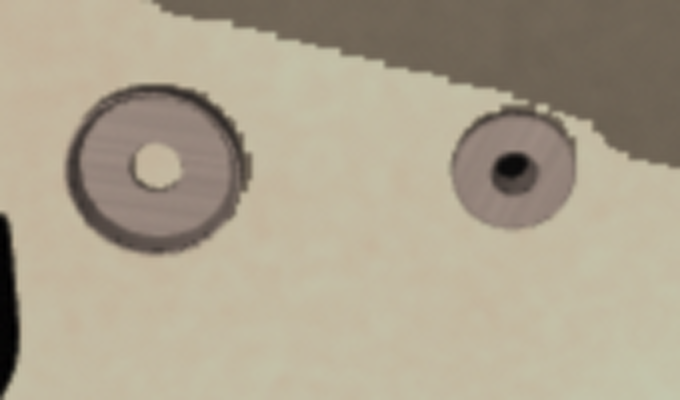

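View pics/zC.png

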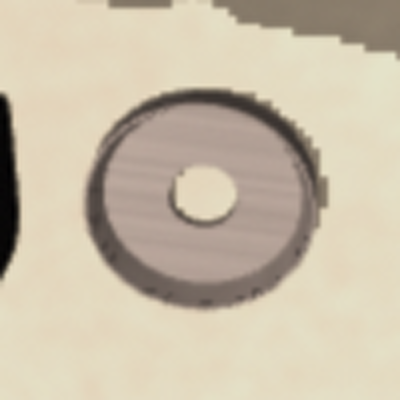

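Run:
```python
from h import *
L=lambda n:(lambda d:(d['p'],d['q']))(np.load(f'pics/{n}.npz'))
W=lambda n,x,y:ray('wrist',(x-.4,y-.4),L(n))
S=lambda x,y:ray('scene',(220+x/4,130+y/3.75)); D=lambda x,y:ray('side',(160+x/2.5,140+y/2.5))
b,c=W('B',269.25,241.25),W('C',281,278.25)
print('cup',tri(b,c),atz(b,.003),atz(c,.003), tri(b,c,S(81,441),D(648,182.5)))
r=W('B',358.5,242.5);print('ret',atz(r,.012),tri(r,S(214,499),D(560,138)))
t=W('A',297.75,264.5);print('tip',atz(t,.152),tri(t,S(380,157),D(440,163)));g=W('A',301,242.5);print('spot',atz(g,.1),tri(g,S(381,204),D(440,200)))
r=W('B',348.5,90);print('dtip',atz(r,.156)); r=W('C',454,60);print(atz(r,.156))
p=(np.array([.6495,0,.303]),[0.49946413,0.50052367,-0.50048458,0.4995266]);print(atz(ray('wrist',(198,208),p),.152),tri(t,ray('wrist',(198,208),p)),atz(ray('wrist',(217.5,192),p),.1))
```

```text
cup (array([ 0.46134604, -0.25522135,  0.0018799 ]), array([0., 0.])) [ 0.46159454 -0.25472796  0.003     ] [ 0.46147039 -0.25458152  0.003     ] (array([ 0.46236975, -0.25394797,  0.00500901]), array([0.4, 0.8, 0.7, 1. ]))
ret [ 0.58292328 -0.25250258  0.012     ] (array([ 0.58423958, -0.25342376,  0.00988954]), array([1. , 0.5, 0.7]))
tip [0.5494433  0.00584652 0.152     ] (array([0.55096212, 0.004575  , 0.14732255]), array([2.1, 1.6, 0.6]))
spot [0.54929205 0.0049896  0.1       ] (array([0.55043736, 0.00548559, 0.10042037]), array([1.1, 0.6, 0.7]))
dtip [ 0.55004213 -0.0765595   0.156     ]
[ 0.5488328  -0.07704984  0.156     ]
[0.55195195 0.00399551 0.152     ] (array([0.54879758, 0.00189032, 0.14468817]), array([0.1, 0.1])) [0.54991391 0.00460457 0.1       ]
```

Run:
```python
from h import *
d=np.load('pics/B.npz');p=(d['p'],d['q'])
for px in[(248,332),(305,321),(316,345)]: print(atz(ray('wrist',px,p),.06).round(3))
arm.move_gripper(.82,60); print(arm.read_opening())
q=[.5,.5,-.5,.5]
arm.line_to([.4615,-.2546,.12],.25,q); 
arm.line_to([.4615,-.2546,.0705],.1); print(pose()[0],arm.read_time(),arm.read_ft_force())
cv2.imwrite('pics/D.png',snapshot('wrist'))
```

```text
[ 0.44  -0.357  0.06 ]
[ 0.513 -0.34   0.06 ]
[ 0.527 -0.377  0.06 ]
0.8222941379980675
[ 0.46210856 -0.25428074  0.07094623] 3.8167 [ 0.25648735 -0.09816409 -0.12283006]
```

View pics/D.png

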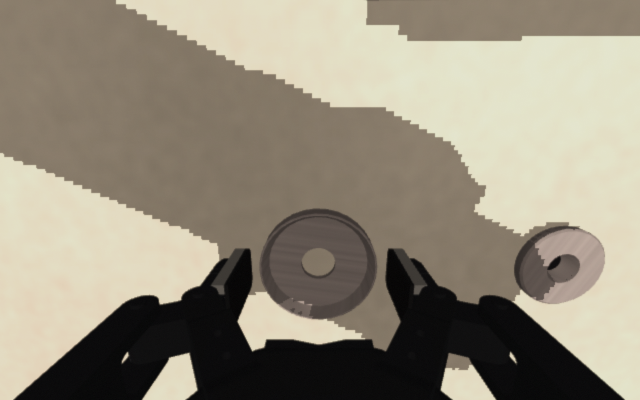

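```bash
python3 - <<'E'
from h import *
I=(np.zeros(3),[0,0,0,1])
for X in [(.066,-.035,-.011),(.066,-.035,.011),(.066,-.035,0),(.0679,0,0),(.0685,0,0)]: print(X,proj('wrist',X,I).round(1))
E
python3 -c "
import cv2;a=cv2.imread('pics/D.png')[190:370,180:460];cv2.imwrite('pics/zD.png',cv2.resize(a,None,fx=2.85,fy=2.85,interpolation=2))"
```

```text
(0.066, -0.035, -0.011) [251.3 243.1]
(0.066, -0.035, 0.011) [254.  281.5]
(0.066, -0.035, 0) [252.7 262.7]
(0.0679, 0, 0) [320.1 260.9]
(0.0685, 0, 0) [320.1 260.4]
```

View pics/zD.png

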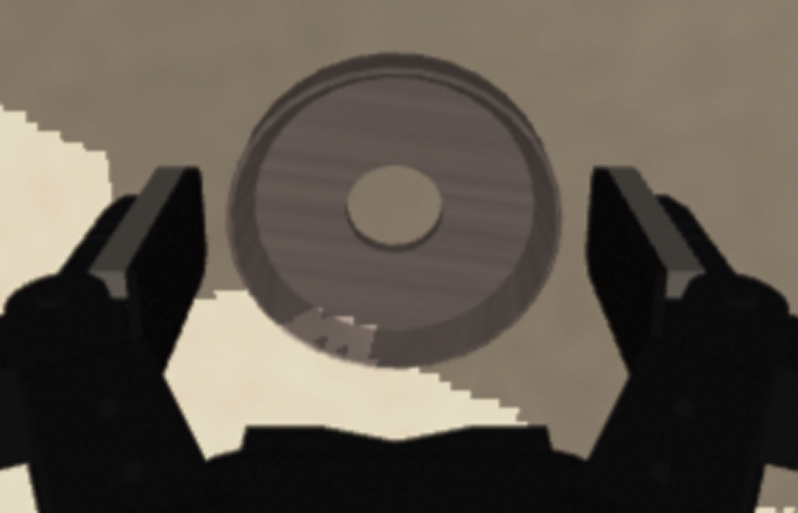

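Run:
```python
from h import *
arm.move_gripper(.55,40); print(arm.read_opening(),arm.read_ft_force(),arm.read_time())
arm.line_to([.4615,-.2546,.10],.1); arm.line_to([.4615,-.2546,.26],.3)
arm.line_to([.5497,.0045,.26],.35); arm.line_to([.5497,.0045,.245],.1); arm.pause(.3)
p=pose();print(p,arm.read_time(),arm.read_ft_force())
cv2.imwrite('pics/E.png',snapshot('wrist'));cv2.imwrite('pics/Es.png',snapshot('side')[140:300,260:440]);cv2.imwrite('pics/Ec.png',snapshot('scene')[130:270,240:400])
a=cv2.imread('pics/E.png')[100:370,160:480];cv2.imwrite('pics/zE.png',cv2.resize(a,None,fx=2.2,fy=2.2,interpolation=2))
cv2.imwrite('pics/Esc.png',cv2.hconcat([cv2.resize(cv2.imread('pics/Es.png')[:140,:160],None,fx=2.5,fy=2.5),cv2.resize(cv2.imread('pics/Ec.png'),None,fx=2.5,fy=2.5)]))
```

```text
0.6952617324640196 [0.0234129  0.86795103 5.32311244] 4.1333
(array([0.54984136, 0.00432307, 0.24544197]), array([ 0.50026451,  0.49972869, -0.49987069,  0.50013594])) 6.7917 [ 0.45757904 -0.02670363 -0.52845789]
```

View pics/zE.png

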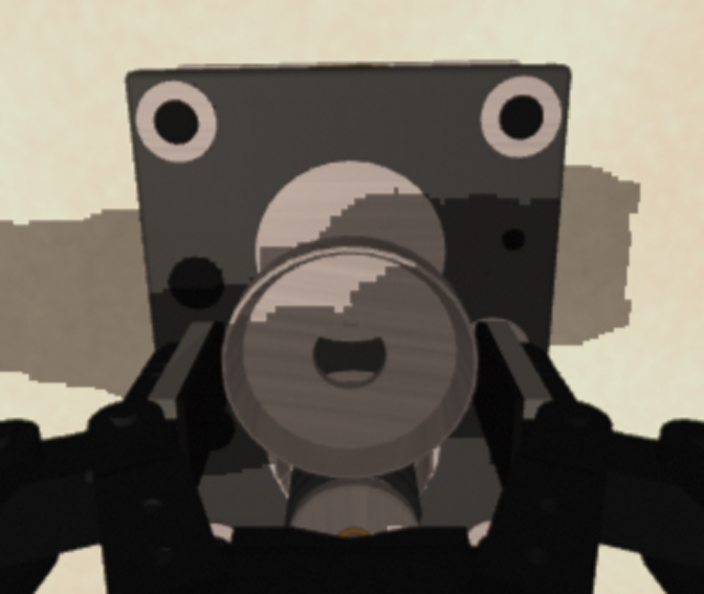

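View pics/Esc.png

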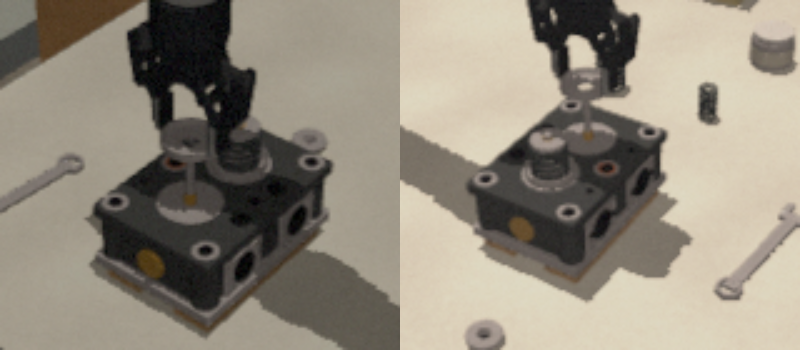

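Run:
```python
from h import *
for z in(.215,.195,.185,.178,.174,.171):
    arm.line_to([.5497,.0045,z],.08); f=np.array(arm.read_ft_force()); print(z,pose()[0].round(4),f.round(1),arm.read_time())
    if abs(f[2])>8 or np.hypot(*f[:2])>8: break
cv2.imwrite('pics/F.png',snapshot('wrist'))
```

```text
0.215 [0.5498 0.0045 0.2149] [-0.1 -0.2  0.3] 7.4667
0.195 [0.5497 0.0045 0.1949] [-0.4 -0.1 -0.6] 7.8667
0.185 [0.5495 0.0045 0.1848] [-0.2  1.1 -0.8] 8.1417
0.178 [0.5495 0.0045 0.1776] [-0.5 -0.1 -1.3] 8.3917
0.174 [0.5496 0.0045 0.1738] [0.5 0.3 0. ] 8.6417
0.171 [0.5502 0.0045 0.172 ] [-0.8  1.   4.5] 8.8917
```

View pics/F.png

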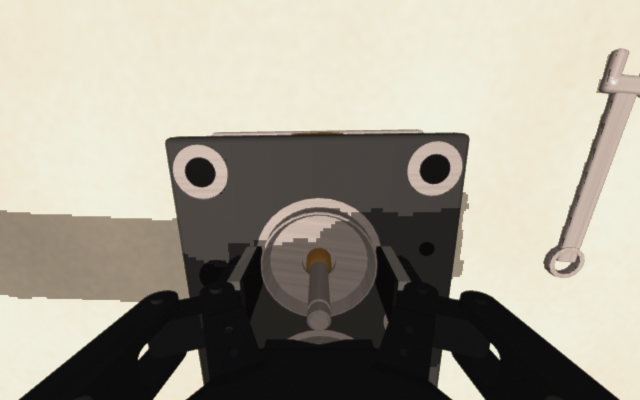

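Run:
```python
from h import *
arm.move_gripper(.85); arm.line_to([.5502,.0045,.26],.2); arm.line_to([.5502,.06,.30],.3);arm.pause(.2)
p=pose();im=snapshot('wrist');np.savez('pics/G.npz',p=p[0],q=p[1]);cv2.imwrite('pics/G.png',im);print(p,arm.read_time())
cv2.imwrite('pics/zG.png',cv2.resize(im[170:370,200:440],None,fx=3,fy=3,interpolation=2))
# spring look
arm.line_to([.51,.26,.30],.4);arm.pause(.2)
p=pose();im=snapshot('wrist');np.savez('pics/H.npz',p=p[0],q=p[1]);cv2.imwrite('pics/H.png',im);print(p,arm.read_time())
arm.line_to([.57,.30,.25],.3);arm.pause(.2)
p=pose();im=snapshot('wrist');np.savez('pics/I.npz',p=p[0],q=p[1]);cv2.imwrite('pics/I.png',im);print(p,arm.read_time())
```

```text
(array([0.54958319, 0.05841299, 0.29844477]), array([-0.49938462, -0.49987703,  0.50178807, -0.49894558])) 10.4417
(array([0.51083734, 0.25771974, 0.29990533]), array([-0.50074764, -0.49862956,  0.50128664, -0.49933162])) 11.35
(array([0.56998022, 0.29938687, 0.25134813]), array([ 0.5007171 ,  0.49956817, -0.49968498,  0.50002895])) 12.0417
```

View pics/zG.png

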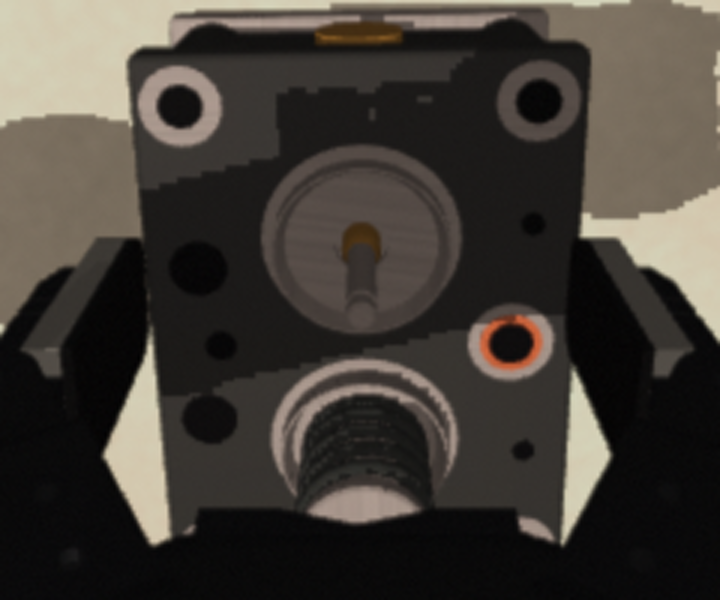

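View pics/H.png

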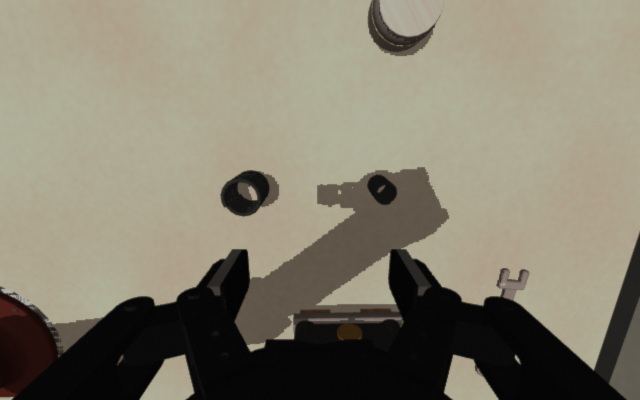

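View pics/I.png

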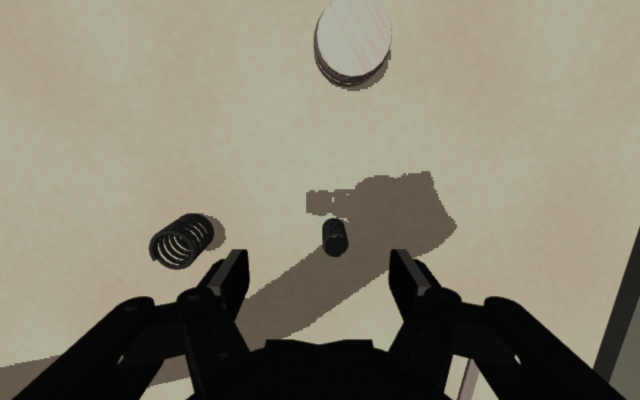

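Run:
```python
import cv2
H=cv2.imread('pics/H.png');I=cv2.imread('pics/I.png')
f=lambda i:cv2.resize(i,None,fx=5,fy=5,interpolation=2)
r1=cv2.hconcat([f(H[160:220,210:290]),f(H[160:220,340:420])]);r2=cv2.hconcat([f(I[205:265,140:220]),f(I[205:265,295:375])])
im=cv2.vconcat([r1,r2]);im=cv2.convertScaleAbs(im,alpha=1.8);cv2.imwrite('pics/zHI.png',im);print(im.shape)
```

```text
(600, 800, 3)
```

View pics/zHI.png

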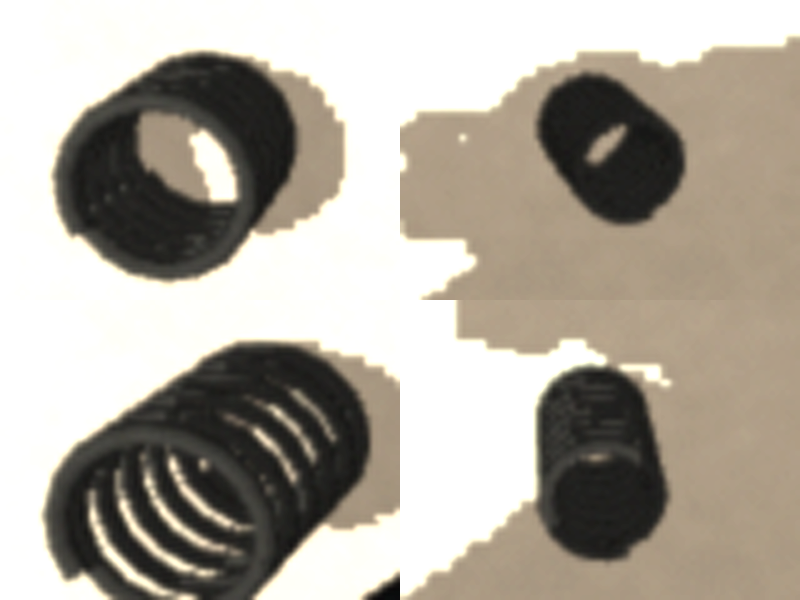

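Run:
```python
from h import *
L=lambda n:(lambda d:(d['p'],d['q']))(np.load(f'pics/{n}.npz'))
W=lambda n,x,y:ray('wrist',(x-.4,y-.4),L(n))
S=lambda x,y:ray('scene',(220+x/4,130+y/3.75)); D=lambda x,y:ray('side',(160+x/2.5,140+y/2.5))
for n,a,b,s,d,z in[('in',(385.6,193.4),(335.6,245),(573,131),(243,353),.052),('out',(241,196.8),(172,249.5),(416,78),(374,432),.060)]:
    a,b=W('H',*a),W('I',*b);print(n,tri(a,b),atz(a,z),atz(b,z),tri(a,b,S(*s),D(*d)))
# stem/cup from G
g=W('G',200+361/3,170+313/3);print('tip',atz(g,.152)); g=W('G',200+361/3,170+238/3);print('cup rim',atz(g,.11))
```

```text
in (array([0.58633164, 0.24880569, 0.04851138]), array([0.1, 0.1])) [0.58545142 0.24971531 0.052     ] [0.5861608  0.25030376 0.052     ] (array([0.58756056, 0.24882222, 0.0493374 ]), array([1.4, 1.3, 1.7, 1.7]))
out (array([0.42245133, 0.24762313, 0.05634985]), array([0., 0.])) [0.42349947 0.24853406 0.06      ] [0.42446224 0.24933693 0.06      ] (array([0.42444345, 0.24741593, 0.05912701]), array([1.5, 1.5, 1.8, 2.7]))
tip [0.54923445 0.00584193 0.152     ]
cup rim [0.54926996 0.00918882 0.11      ]
```

Run:
```python
from h import *
q=[.5,.5,-.5,.5]
arm.move_gripper(.55); 
arm.line_to([.587,.249,.15],.3,q);arm.line_to([.587,.249,.100],.15);arm.pause(.1)
print(pose()[0],arm.read_time(),arm.read_ft_force())
im=snapshot('wrist');cv2.imwrite('pics/J.png',im)
cv2.imwrite('pics/zJ.png',cv2.convertScaleAbs(cv2.resize(im[190:370,200:440],None,fx=3.3,fy=3.3,interpolation=2),alpha=2.))
I=(np.zeros(3),[0,0,0,1])
print([((proj('wrist',X,I)-[200,190])*3.3).round(0) for X in[(.0475,0,0),(.0475,0,.0135),(.0475,0,-.0135),(.0475,-.0135,0),(.0475,.0135,0)]])
```

```text
[0.58801012 0.25015822 0.10202073] 13.5167 [-0.16670902  0.89395197  0.06916363]
[array([397., 303.]), array([397., 387.]), array([397., 214.]), array([300., 303.]), array([495., 303.])]
```

View pics/zJ.png

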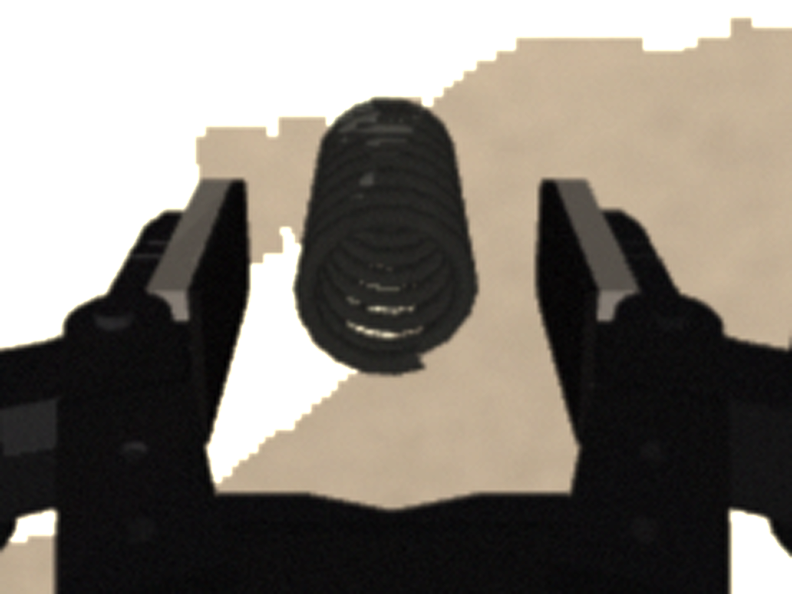

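Run:
```python
from h import *
arm.line_to([.586,.2505,.100],.05);arm.pause(.3);print(pose()[0])
arm.move_gripper(.2,30);arm.pause(.2); print(arm.read_opening(),arm.read_ft_force(),pose()[0],arm.read_time())
arm.line_to([.586,.2505,.15],.15);arm.line_to([.586,.2505,.28],.3)
arm.line_to([.5497,.0050,.28],.35); arm.line_to([.5497,.0050,.262],.15); arm.pause(.4)
print(pose(),arm.read_time(),arm.read_ft_force())
im=snapshot('wrist');cv2.imwrite('pics/K.png',im);cv2.imwrite('pics/zK.png',cv2.convertScaleAbs(cv2.resize(im[130:370,180:460],None,fx=2.5,fy=2.5,interpolation=2),alpha=1.8))
cv2.imwrite('pics/Ksc.png',cv2.hconcat([cv2.resize(snapshot('side')[130:270,260:420],None,fx=2.5,fy=2.5),cv2.resize(snapshot('scene')[110:250,240:400],None,fx=2.5,fy=2.5)]))
```

```text
[0.58600685 0.250383   0.09992731]
0.3056606254565472 [-0.50975102  0.14626637  1.62762115] [0.58603033 0.25048768 0.1000417 ] 14.625
(array([0.5498399 , 0.00504952, 0.26238205]), array([ 0.50016329,  0.49985043, -0.49980063,  0.50018552])) 17.2167 [-0.86505671 -0.49650243 -0.81670922]
```

View pics/zK.png

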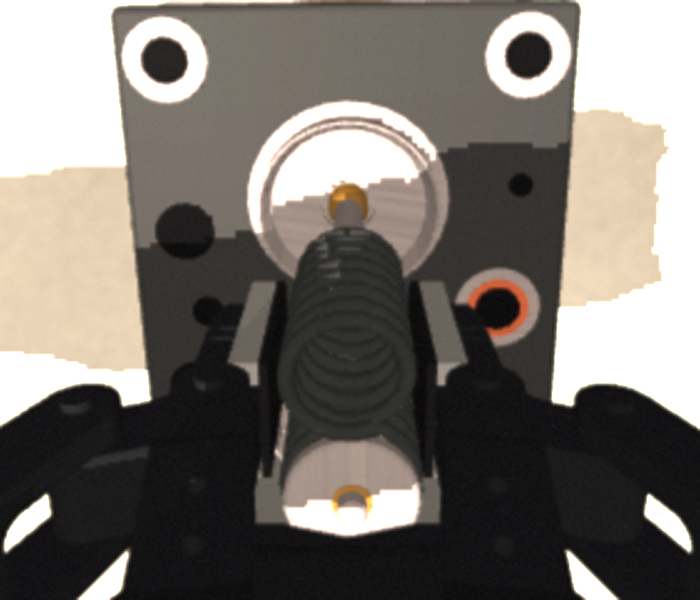

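View pics/Ksc.png

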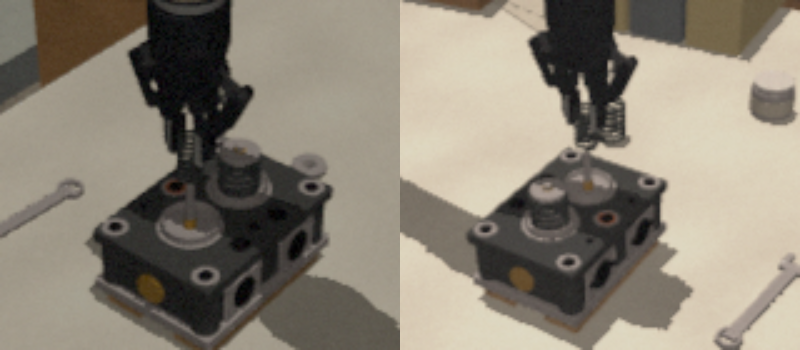

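Run:
```python
from h import *
for z in(.25,.235,.215,.209,.206,.2035):
    arm.line_to([.5497,.0048,z],.08); arm.pause(.1);f=np.array(arm.read_ft_force()); print(z,pose()[0].round(4),f.round(1),arm.read_time())
    if abs(f[2])>8 or np.hypot(*f[:2])>8: break
im=snapshot('wrist');cv2.imwrite('pics/L.png',cv2.convertScaleAbs(im,alpha=1.6))
```

```text
0.25 [0.5498 0.0048 0.2501] [ 0.5  0.6 -0.5] 17.7667
0.235 [0.5499 0.0048 0.2352] [-0.6 -0.1 -0.6] 18.2
0.215 [0.55   0.0048 0.2154] [-0.2  0.2 -1.3] 18.7
0.209 [0.5497 0.0048 0.209 ] [-0.5  0.3 -0.3] 19.05
0.206 [0.5497 0.0048 0.206 ] [-0.4  0.5 -0.8] 19.4
0.2035 [0.5497 0.0048 0.2035] [-0.7 -0.7 -0.2] 19.75
```

View pics/L.png

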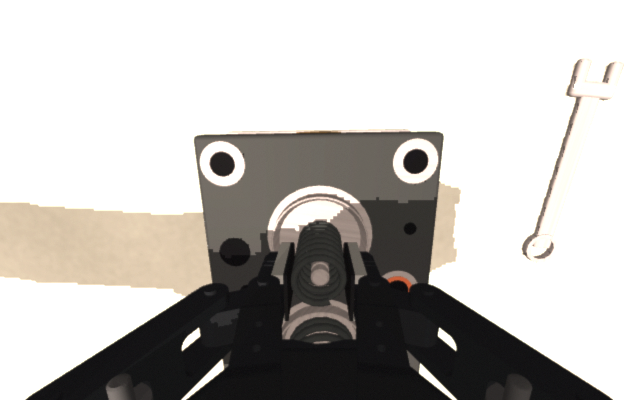

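Run:
```python
from h import *
arm.line_to([.5497,.0048,.2028],.05);arm.pause(.1);print(pose()[0],arm.read_ft_force())
arm.move_gripper(.5); arm.line_to([.5497,.0048,.27],.15);arm.line_to([.5497,.05,.30],.25);arm.pause(.3)
p=pose();im=snapshot('wrist');np.savez('pics/M.npz',p=p[0],q=p[1]);cv2.imwrite('pics/M.png',im);print(p,arm.read_time())
cv2.imwrite('pics/zM.png',cv2.convertScaleAbs(cv2.resize(im[170:370,200:440],None,fx=3,fy=3,interpolation=2),alpha=1.6))
# outer
arm.move_gripper(.8)
arm.line_to([.4245,.2485,.20],.35,[.5,.5,-.5,.5]);arm.line_to([.4245,.2485,.112],.2);arm.pause(.3)
print(pose()[0],arm.read_time(),arm.read_ft_force())
im=snapshot('wrist');cv2.imwrite('pics/N.png',im)
cv2.imwrite('pics/zN.png',cv2.convertScaleAbs(cv2.resize(im[190:370,200:440],None,fx=3.3,fy=3.3,interpolation=2),alpha=2.))
I=(np.zeros(3),[0,0,0,1])
print([((proj('wrist',X,I)-[200,190])*3.3).round(0) for X in[(.052,0,0),(.052,0,.023),(.052,0,-.023),(.052,-.023,0),(.052,.023,0)]])
```

```text
[0.54985069 0.0048076  0.2029938 ] [-0.01956409  0.07732719  0.44566096]
(array([0.5494354 , 0.04880658, 0.2992062 ]), array([-0.49986373, -0.49973894,  0.50108479, -0.4993108 ])) 21.775
[0.42502255 0.24871879 0.11302428] 23.9083 [-0.70557641 -0.1201418  -0.55784395]
[array([397., 286.]), array([397., 423.]), array([397., 135.]), array([236., 286.]), array([558., 286.])]
```

View pics/zM.png

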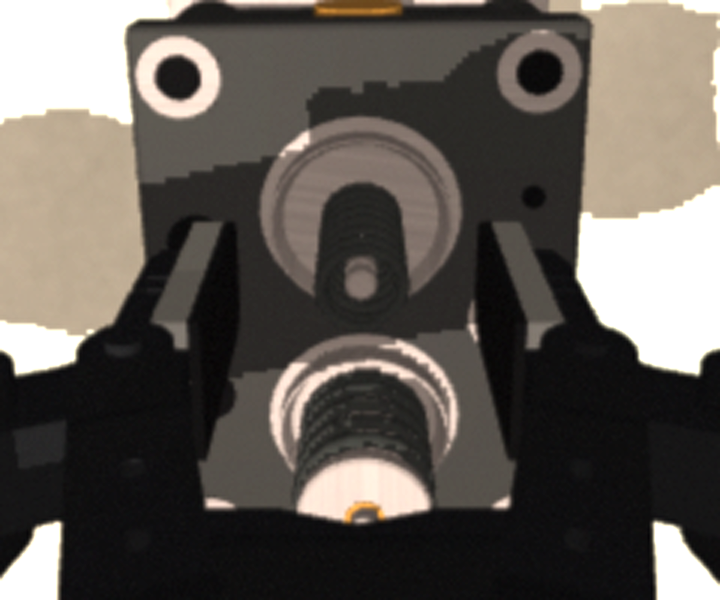

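View pics/zN.png

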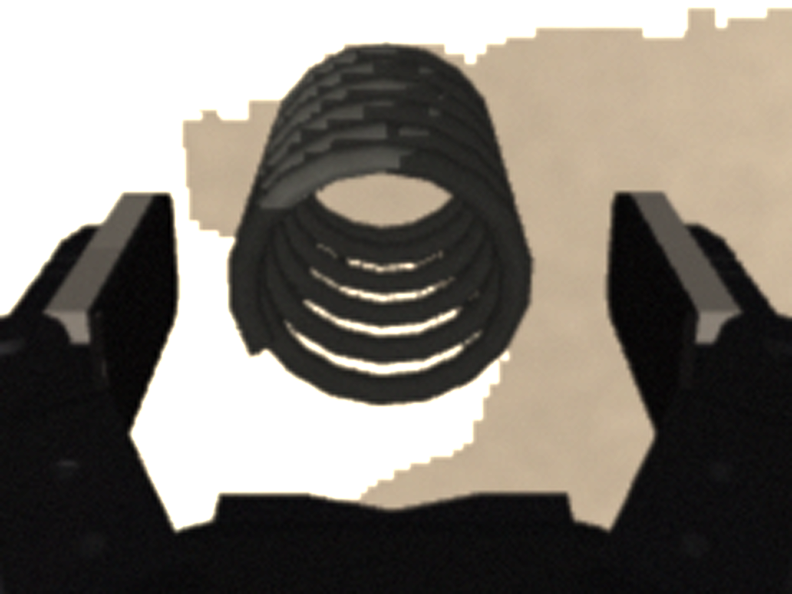

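Run:
```python
from h import *
arm.line_to([.4232,.2495,.110],.05);arm.pause(.3);print(pose()[0])
arm.move_gripper(.42,40);arm.pause(.2); print(arm.read_opening(),arm.read_ft_force(),pose()[0],arm.read_time())
arm.line_to([.4232,.2495,.15],.15);arm.line_to([.4232,.2495,.30],.3)
arm.line_to([.5497,.0050,.30],.35); arm.line_to([.5497,.0050,.275],.15); arm.pause(.4)
print(pose(),arm.read_time(),arm.read_ft_force())
im=snapshot('wrist');cv2.imwrite('pics/O.png',im);cv2.imwrite('pics/zO.png',cv2.convertScaleAbs(cv2.resize(im[130:370,180:460],None,fx=2.5,fy=2.5,interpolation=2),alpha=1.8))
cv2.imwrite('pics/Osc.png',cv2.hconcat([cv2.resize(snapshot('side')[130:270,260:420],None,fx=2.5,fy=2.5),cv2.resize(snapshot('scene')[110:250,240:400],None,fx=2.5,fy=2.5)]))
I=(np.zeros(3),[0,0,0,1]);print((proj('wrist',(.05,0,0),I)-[180,130])*2.5)
```

```text
[0.42321363 0.2494928  0.1099592 ]
0.5299860473133625 [-0.13882572 -0.54766699  3.52258461] [0.42335921 0.24953618 0.1102286 ] 25.0417
(array([0.54984548, 0.00499023, 0.27548084]), array([ 0.50026131,  0.49975772, -0.49979469,  0.50018608])) 27.7583 [ 0.01818056 -0.51349805 -2.69665536]
[350.74786401 372.0804688 ]
```

View pics/zO.png

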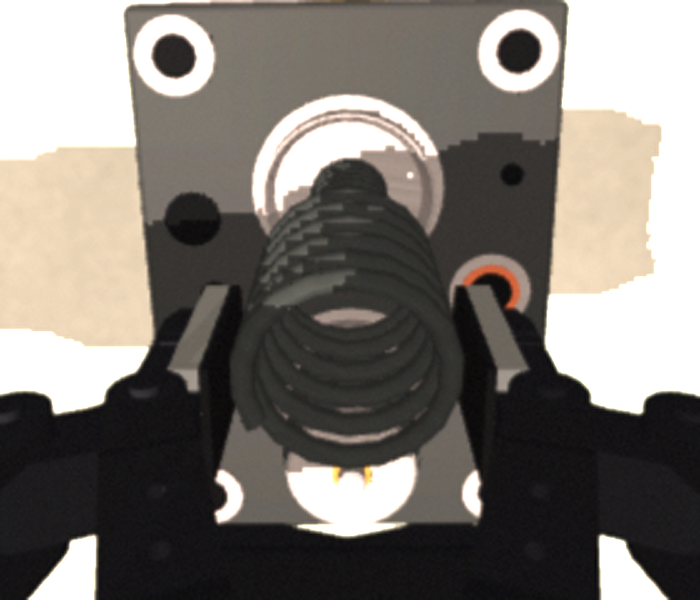

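View pics/Osc.png

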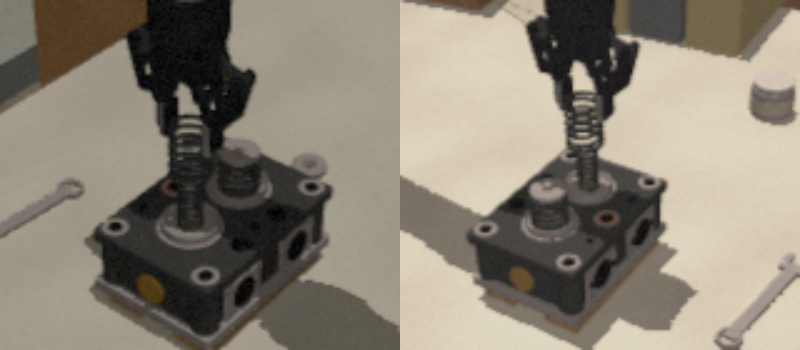

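Run:
```python
from h import *
for z in(.265,.255,.24,.225,.219,.216,.2138,.2132):
    arm.line_to([.5497,.0048,z],.08); arm.pause(.1);f=np.array(arm.read_ft_force()); print(z,pose()[0].round(4),f.round(1),arm.read_time())
    if abs(f[2])>8 or np.hypot(*f[:2])>6: break
im=snapshot('wrist');cv2.imwrite('pics/P.png',cv2.convertScaleAbs(im,alpha=1.6))
```

```text
0.265 [0.5498 0.0048 0.2651] [ 0.2 -0.2 -1.3] 28.2833
0.255 [0.5498 0.0048 0.2552] [-0.3  0.9 -1.4] 28.6583
0.24 [0.5499 0.0048 0.2403] [ 0.4 -0.  -2.5] 29.0917
0.225 [0.5499 0.0048 0.2253] [-0.8  0.7 -1.5] 29.525
0.219 [0.5497 0.0048 0.219 ] [ 0.4 -0.2 -2. ] 29.875
0.216 [0.5497 0.0048 0.216 ] [ 1.2 -0.4 -1.9] 30.225
0.2138 [0.5497 0.0048 0.2138] [ 0.1  1.  -2.7] 30.575
0.2132 [0.5498 0.0048 0.2133] [ 0.4  0.6 -0.5] 30.925
```

View pics/P.png

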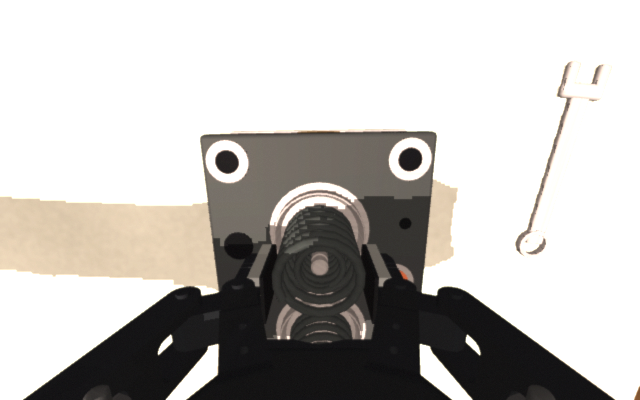

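Run:
```python
from h import *
arm.move_gripper(.75); arm.line_to([.5498,.0048,.28],.15);arm.line_to([.5497,.05,.31],.25);arm.pause(.3)
p=pose();im=snapshot('wrist');np.savez('pics/Q.npz',p=p[0],q=p[1]);cv2.imwrite('pics/Q.png',im);print(p,arm.read_time())
cv2.imwrite('pics/zQ.png',cv2.convertScaleAbs(cv2.resize(im[170:370,200:440],None,fx=3,fy=3,interpolation=2),alpha=1.6))
arm.line_to([.66,-.22,.20],.4,[.5,.5,-.5,.5]); arm.move_gripper(.49); arm.line_to([.66,-.22,.08],.2);arm.pause(.3)
print(arm.read_opening())
for z in np.arange(.0755,.066,-.001):
    arm.line_to([.66,-.22,z],.05);arm.pause(.12);f=arm.read_ft_force();print(round(z,4),arm.read_tool_pos()[2],round(f[2],1))
    if f[2]>3: break
arm.line_to([.66,-.22,.12],.2);print(arm.read_time())
```

```text
(array([0.54944241, 0.04883112, 0.30921485]), array([-0.49985647, -0.49975624,  0.5010596 , -0.49932602])) 32.6083
0.4866433855068447
0.0755 0.0753468873364338 0.4
0.0745 0.07450334475463719 0.5
0.0735 0.0734883753749809 0.2
0.0725 0.07246709020290706 0.3
0.0715 0.07150270420034441 0.3
0.0705 0.07104009420605183 4.5
37.5333
```

View pics/zQ.png

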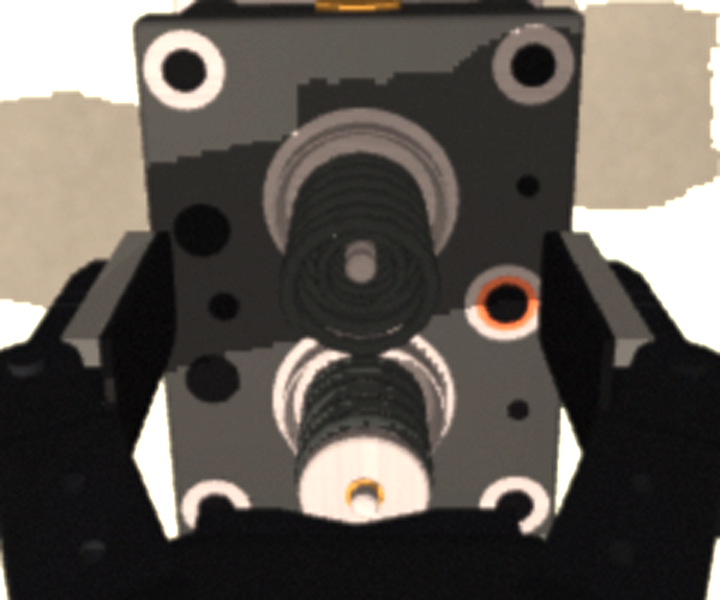

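Run:
```python
from h import *
arm.move_gripper(.66)
arm.line_to([.5838,-.253,.12],.25);arm.line_to([.5838,-.253,.084],.1);arm.pause(.3)
p=pose();print(p,arm.read_time())
im=snapshot('wrist');cv2.imwrite('pics/R.png',im)
cv2.imwrite('pics/zR.png',cv2.resize(im[190:370,200:440],None,fx=3.3,fy=3.3,interpolation=2))
I=(np.zeros(3),[0,0,0,1]);d=p[0][2]-.012
print([((proj('wrist',X,I)-[200,190])*3.3).round(0) for X in[(d,0,0),(d,0,.021),(d,0,-.021),(d,-.021,0),(d,.021,0)]])
```

```text
(array([ 0.5841414 , -0.25316541,  0.08465637]), array([ 0.50019126,  0.49957073, -0.49984509,  0.50039251])) 39.1167
[array([396., 221.]), array([396., 333.]), array([396.,  99.]), array([268., 221.]), array([524., 221.])]
```

View pics/zR.png

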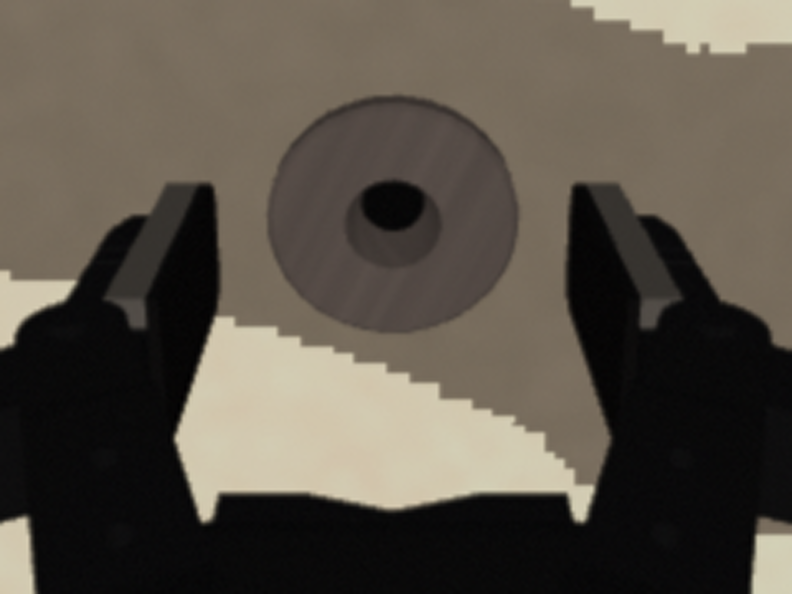

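Run:
```python
from h import *
arm.line_to([.5838,-.2528,.078],.05);arm.pause(.3)
arm.move_gripper(.38,40);arm.pause(.2); print(arm.read_opening(),arm.read_ft_force(),pose()[0],arm.read_time())
arm.line_to([.5838,-.2528,.10],.08);arm.line_to([.5838,-.2528,.275],.3)
arm.line_to([.5499,.0048,.275],.35); arm.line_to([.5499,.0048,.252],.15); arm.pause(.4)
print(pose(),arm.read_time(),arm.read_ft_force())
im=snapshot('wrist');cv2.imwrite('pics/S.png',im);cv2.imwrite('pics/zS.png',cv2.convertScaleAbs(cv2.resize(im[130:370,180:460],None,fx=2.5,fy=2.5,interpolation=2),alpha=1.6))
cv2.imwrite('pics/Ssc.png',cv2.hconcat([cv2.resize(snapshot('side')[130:270,260:420],None,fx=2.5,fy=2.5),cv2.resize(snapshot('scene')[110:250,240:400],None,fx=2.5,fy=2.5)]))
I=(np.zeros(3),[0,0,0,1]);print((proj('wrist',(.066,0,0),I)-[180,130])*2.5)
```

```text
0.46114265560514794 [-0.21444587  0.06495611  4.17634921] [ 0.58398144 -0.25288497  0.07844909] 40.2333
(array([0.55008829, 0.00477794, 0.25246479]), array([ 0.50023402,  0.49977425, -0.49977339,  0.50021813])) 42.9833 [-0.09674652 -0.28254711 -0.22549845]
[350.3427887 331.619858 ]
```

View pics/zS.png

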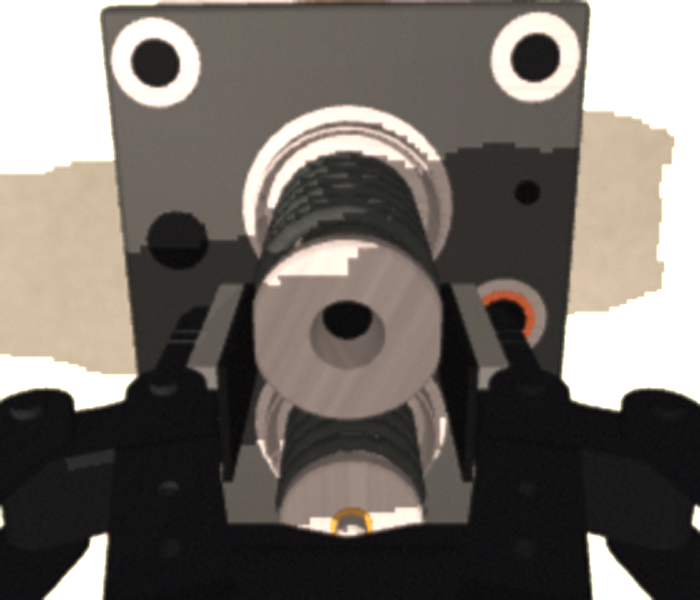

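View pics/Ssc.png

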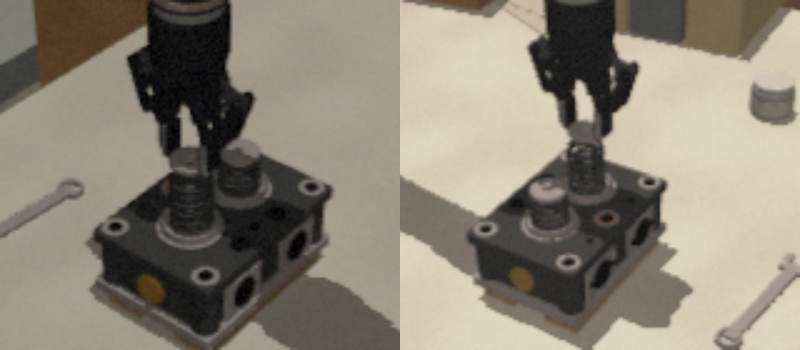

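Run:
```python
from h import *
for z in(.245,.242,.240,.238,.237,.236,.2355):
    arm.line_to([.5498,.0048,z],.06); arm.pause(.12);f=np.array(arm.read_ft_force()); print(z,pose()[0].round(4),f.round(1),arm.read_time())
    if f[2]>3 or np.hypot(*f[:2])>5: break
im=snapshot('wrist');cv2.imwrite('pics/zT.png',cv2.convertScaleAbs(cv2.resize(im[130:370,180:460],None,fx=2.5,fy=2.5,interpolation=2),alpha=1.6))
```

```text
0.245 [0.5498 0.0048 0.2448] [ 0.4 -0.1 -0.4] 43.5167
0.242 [0.5498 0.0048 0.242 ] [-0.5 -0.2  0.3] 43.8833
0.24 [0.5498 0.0048 0.24  ] [-0.6  0.6 -1. ] 44.25
0.238 [0.5498 0.0048 0.2379] [ 0.2 -0.7 -1.4] 44.6167
0.237 [0.5498 0.0048 0.237 ] [ 0.2 -0.6 -1.6] 44.9833
0.236 [0.5498 0.0048 0.236 ] [ 0.  -0.1  0.1] 45.35
0.2355 [0.5498 0.0048 0.2355] [-0.3  0.4 -0.2] 45.7167
```

View pics/zT.png

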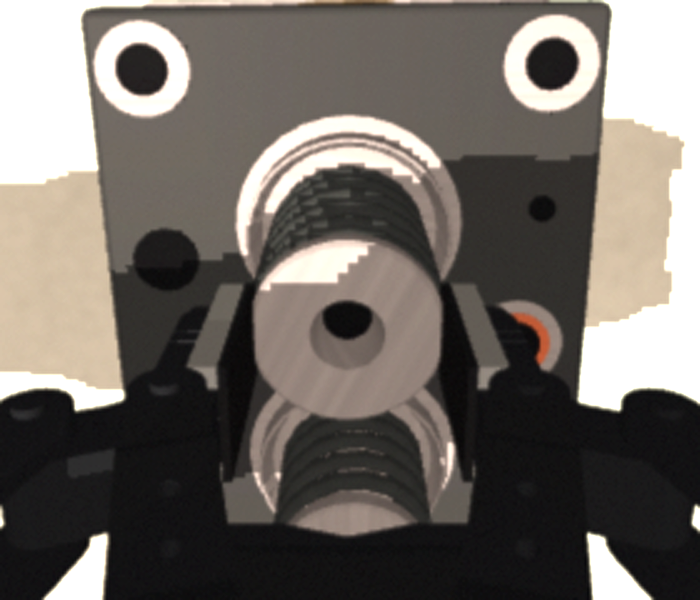

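Run:
```python
from h import *
for z in(.235,.2346):
    arm.line_to([.5498,.0048,z],.05);arm.pause(.12);f=arm.read_ft_force();print(pose()[0],f)
    if f[2]>2: break
arm.move_gripper(.7); arm.line_to([.5498,.0048,.29],.1);arm.line_to([.5498,.05,.31],.25);arm.pause(.4)
p=pose();im=snapshot('wrist');np.savez('pics/U.npz',p=p[0],q=p[1]);cv2.imwrite('pics/U.png',im);print(p,arm.read_time())
cv2.imwrite('pics/zU.png',cv2.convertScaleAbs(cv2.resize(im[170:370,200:440],None,fx=3,fy=3,interpolation=2),alpha=1.6))
s=snapshot('side');c=snapshot('scene');cv2.imwrite('pics/Us.png',s);cv2.imwrite('pics/Uc.png',c)
cv2.imwrite('pics/Usc.png',cv2.hconcat([cv2.resize(s[160:240,290:370],None,fx=5,fy=5,interpolation=2),cv2.resize(c[150:230,270:350],None,fx=5,fy=5,interpolation=2)]))
```

```text
[0.54985228 0.00478455 0.23543485] [-1.47048861 -0.7774333   4.84874384]
(array([0.54975875, 0.04928182, 0.30974267]), array([-0.50008459, -0.49975269,  0.50050283, -0.49965945])) 47.9667
```

View pics/zU.png

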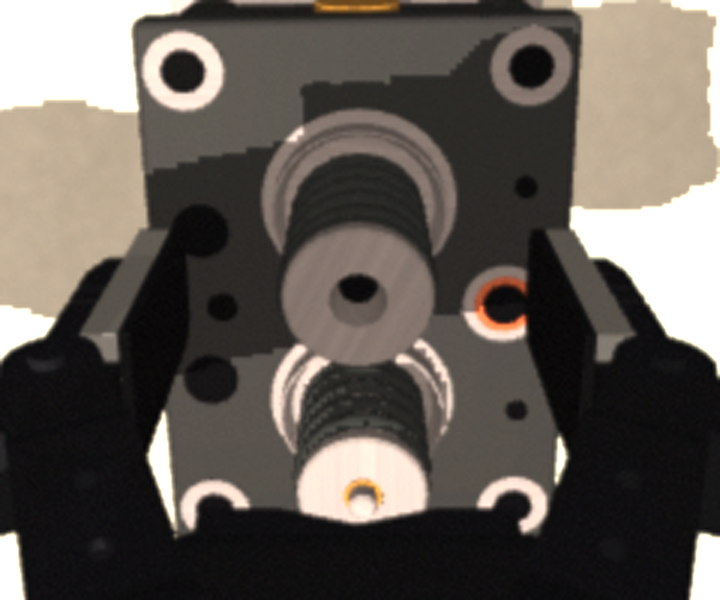

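View pics/Usc.png

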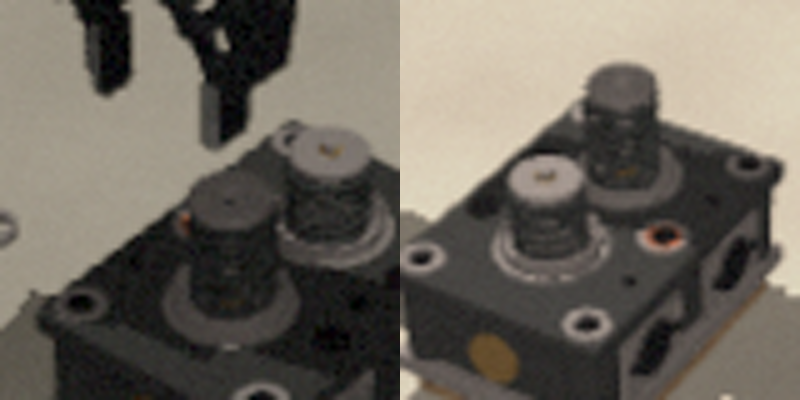

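Run:
```python
from h import *
d=np.load('pics/U.npz')
print(tri(ray('side',(336,199.8)),ray('scene',(313.8,166.6)),ray('wrist',(200+358/3-.3,170+294/3-.3),(d['p'],d['q']))))
print(tri(ray('side',(336,199.8)),ray('scene',(313.8,166.6))))
ticket.finish_job()
```

```text
(array([0.54979747, 0.00454849, 0.16499656]), array([1.5, 0.5, 1. ]))
(array([0.55004877, 0.0050067 , 0.16470329]), array([0.9, 0.9]))
the job is handed in; nothing more can be done
```

I stacked the bare valve in order: cup, inner spring, outer spring, then retainer with its boss down in the outer spring. I let go of each part, backed the gripper clear and handed the job in at about 48 s of the 102 s. No verdict is reported.

- **Seating:** I saw light contact (0.4–5 N) as each part seated. The gripper heights matched the seated heights to about 1 mm. The retainer's boss went into the spring with no side force.
- **Last pictures:** all four parts were upright and centred on the stem. I saw nothing disturbed, and the arm did not go near the tin, carton or spanner. I did not measure any of those three again at the end.
- **One check that disagreed:** the last triangulation put the retainer's top at (0.550, 0.005, 0.165) m, about 4 mm below the expected 0.169 m. The same cameras had read the bare stem tip about 5 mm low. I put this down to camera bias, because the contact height (0.157 m for the retainer's underside) agreed with a seated retainer.

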